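Load the sample cassette and latch the analyser gate

ROBOT

A 6-joint arm with a two-finger parallel gripper is mounted at the origin on the work surface. World frame = base frame: x ahead of the robot, y to its left, z up, the work surface at z = 0. Lengths are in m, angles in rad, forces in N, time in s.
With the tool pointing down it reaches from about 0.35 to 0.875 m from the base axis. Payload 15.5 kg.
Tool frame: the origin (TCP) lies at the very end of the fingers, on their centre line; the grasp point (between the pads) lies 19 mm behind it; z points along the fingers, y is the line along which they close (so a half turn about z gives the same grasp; the last joint's range is limited). The gripper opens to 85 mm and grips with 20 to 120 N. Pads are 22 mm wide; open, the fingers measure 114 mm over their backs; the gripper's body (76 mm by 85 mm) begins 54 mm behind the grasp point. The pads swing forward as they close: fully open they stand 13 mm farther back than shut.
Start: joints at [1.173, 0.494, 1.345, -0, 1.302, -0.096], TCP at [0.186, 0.597, 0.231] pointing down, gripper open.
Joint ranges: [-2.91, 2.91], [-0.82, 2.16], [0.22, 2.67], [-1.22, 4.37], [0.12, 2.79], [-3.08, 3.08]. Speed limits (rad/s): [1.89, 1.89, 2.57, 3.01, 3.01, 3.01].

INTERFACE

Orientations are given as a rotation vector (axis times angle).
In Python, from plant import bot gives the robot as it stands.
- The arm moves only by the tool move_arm, never from a script. Its argument "moves" is a list of rows, each an object of numbers: "tx", "ty", "tz": the shift along the tool's x, y, z in m; "turn": the turn about the tool's z in rad. In form: [{"tx": .., "ty": .., "tz": .., "turn": ..}, ...]. A call has exactly 8 rows; each row shifts and turns the commanded pose from where the row before left it, along the tool's axes as they then stand; what a row does not reach is not made up. A row lasts 1/8 s, in which the tool goes at most 62.5 mm and 10.7 degrees, less where a joint would pass 70% of its speed; a pose out of reach is approached as far as the arm can. A call with a gripper value outside its range is refused whole. "claw" is the finger opening in m, from 0 to 0.0854, set as the call begins (left out, the last holds). The fingers move at their own pace and stop on an object; the grip force is fixed at half the most. Time passes only in rows, so rows that do not move let the fingers close, or fill a call up. It gives the time, the measured TCP pose, the force, the opening and the grip force at its end, in the units of the state.
- bot.read_state(): the state, without advancing time (a new reading comes with each control period).
- bot.camera(name): name is "side" or "top" or "wrist"; returns a dict with "pixels" (400x640x3 uint8, blue, green, red), "K" (3x3 intrinsics, pixels), "rvec" (rotation vector, rad) and "tvec" (3), from world to camera coordinates, as OpenCV has them. Camera axes: x right, y down, z forward; pixel columns grow to the right and rows downward; lengths in m; the calibration is good to about 2 mm. A picture is of the moment at which its call begins. There is no depth.
- bot.hand_in(): hands the job in; it is judged then, once.
The state is a dict: "clock": time; "qpos": joint angles; "qvel": joint speeds; "joint_efforts": joint torques, N m; "position": TCP position; "eef_rot": TCP orientation; "ft_force": force on the tool from outside, world axes, zero at the start; "torque": the same for the moment, N m; "finger_gap": finger opening in m; "grasp_force": force on a finger pad.
Only numpy, scipy, OpenCV 4.12 (cv2) and the standard library are available. Lean on these libraries where they do the work, as an engineer would, in place of code of your own. Each camera call takes 0.05 s, during which the arm holds its last target. There are 200 camera calls.

TASK

Take the sample cassette out of its dock, lower it upright (do not drop it) into the open well of the bench analyser so that it sits flat on the well's floor between the two ribs, then slide the gate fully shut over it until the spring catch clicks up behind the gate's pin. The cassette can only be taken by its two ends in the dock and only by its two long sides in the well, so set it down on the bench in between and take it again the other way. Leave the other things on the bench where they are.

Things in the scene. Friction and masses are not known exactly. Their poses are not given: they have to be found in the camera images.
- cassette: Closed grey plastic block with a black seam, 60 mm (its x) by 34 mm (its y) by 55 mm tall, about 0.15 kg (varies). Origin: centre of its underside, z up. Symmetric under a half turn. At the start it stands in the dock, its x along the dock's x.
- dock: Fixed aluminium holder; origin: centre of its underside on the bench. Base 70 (x) x 60 (y) x 8 mm; two cheeks 60 mm long (x), 6 mm thick, at y -24 and +24 mm, 62 mm tall, cover the cassette's long sides. Its +x and -x ends are open: grip the cassette there across its 60 mm length (top 63 mm above the bench) and lift straight up. Dock and analyser may swap sides of the bench.
- analyser: Fixed white instrument, 140 mm (x) by 220 mm (y -120 to +100), deck 80 mm above the bench, rails along its x edges to 92 mm. Origin on the bench, z up. The gate shuts along its +y. The catch's grey housing stands out on its +x side (to x 94 mm, y -25 to +12, 75 mm high); its dark pawl rises to 97.5 mm at x 82, y 0.
- well (a point): Centre of the well's floor, 12 mm above the bench, at analyser (0, 45) mm, same axes. Well open at the top (rim at 80 mm), 70 mm along y, 116 mm along x. Two ribs 8 mm high run along y, inner faces at x -21.5 and +21.5 mm: the cassette goes between them, its 60 mm length along the analyser's y; 5 mm spare at each end, 4.5 mm at each side, 41 mm to the walls beside its long sides.
- gate_tab (a point): Centre of the gate's upright steel tab, 100 mm above the bench, axes as the analyser's. Tab 60 (x) x 10 (y) mm, from 86 to 114 mm above the bench, on the rear (-y) end of the gate plate, 124 x 80 x 5 mm, centre 34 mm ahead (+y). An 8 mm round pin reaches from the tab's +x edge to x 90 mm, over the catch. Push the tab's -y face towards +y with shut fingers from above, or pinch it.
- gate (a joint): Gate travel in m along the analyser's +y: 0 open, 0.100 hard stop, fully shut; starts between 0 and 0.022, the well's mouth then clear. Stays where left; about 5 N of friction. The pin meets the catch's ramp at about 0.080, the push rises to about 10 N, and the catch clicks up behind the pin at about 0.096 to 0.097.
- catch (a joint): How far the spring pawl is pressed down, in m: 0 up (at rest), about 0.006 while the pin rides over it. After the click it is back near 0 and the gate stays shut.
- beaker: Bystander: clear glass beaker, 70 mm wide, 95 mm tall. Origin: centre of its underside.
- reagent: Bystander: amber glass bottle, 64 mm wide, 150 mm tall. Origin: centre of its underside.
- petri: Bystander: shallow round glass dish, 90 mm wide, 16 mm tall. Origin: centre of its underside.
- sponge: Bystander: tan cork block 75 x 50 x 30 mm. Origin: centre of its underside.
- jar: Bystander: small round white plastic jar, 52 mm wide, 60 mm tall. Origin: centre of its underside.
- spatula: Bystander: thin flat steel laboratory spatula, 185 mm long (its x), at most 18 mm wide, 4 mm thick, lying flat, nearest the robot. Origin: middle of it, on its underside.
- cellbox: Bystander: cardboard box 100 x 60 x 35 mm. Origin: centre of its underside.
Not all that is in view belongs to the job. Leave any green or purple look-alike of the cassette alone.

How it is judged:
On the way, in this order (a step that is already met when the one before it is completed fails the run):
1. the cassette sits upright and flat on the well's floor between the ribs, let go (x of cassette in the frame of analyser between -0.01 and 0.01 m and y of cassette in the frame of analyser between 0.035 and 0.055 m and z of cassette in the frame of analyser below 0.016 m and angle between cassette's own z axis and vertical below 0.12 rad and contact force between the fingers and cassette below 0.1 N), for 0.2 s.
2. the gate is shut and the catch has clicked up behind its pin (value of joint gate above 0.0945 m and value of joint catch below 0.003 m), for 0.2 s.
At the end, for the whole second after the job is handed in: The cassette rests on the floor of the well (underside within 4 mm of it, within 10 mm of the well's centre along the analyser's x and y, upright within 0.12 rad), the gate joint is above 0.0945 m and the catch is back up (joint below 0.003 m), all at rest (all of step 2 and x of cassette in the frame of analyser between -0.01 and 0.01 m and y of cassette in the frame of analyser between 0.035 and 0.055 m and z of cassette in the frame of analyser below 0.016 m and angle between cassette's own z axis and vertical below 0.12 rad and linear speed of cassette below 0.03 m/s and velocity of joint gate below 0.01 m/s); the robot touches nothing.
It fails at once if the cassette was dropped (more than about 18 mm of free fall) (linear speed of cassette above 0.6 m/s and contact force between the fingers and cassette below 0.05 N).
It fails at once if another thing on the bench was moved by more than 50 mm (distance of any of beaker, reagent, petri, sponge, jar, spatula, cellbox from where it was at the start of the episode above 0.05 m).
It also fails if it takes over 69 s, if anything falls off the work surface, if the arm or the gripper's body presses on something with over 40 N, if the wrist force passes 120 N, or if a joint passes its speed limit or range.

## Working session

There is one attempt and no reset: what is moved stays moved. The work goes in short steps, Python scripts to look and compute and a tool call to move; the robot and the scene stay as the last step left them, time stands still between calls to the robot, and variables do not carry over. Pictures are saved under pics/ and viewed, at most 10 in all, crops included, and the job is handed in when it is done.

Besides the shell and the picture viewer there is one more tool, called after "Request:" by a JSON object that holds its "method" and its "body", one argument or row to a line. move_arm: Moves the arm, as the interface text tells. Its arguments: {"type":"object","properties":{"moves":{"type":"array"},"claw":{"type":"number"}},"required":["moves"]}

```bash
ls; mkdir -p pics; cat > h.py <<'E'
import numpy as np, cv2
from plant import bot
def cam(n,f=None):
    c=bot.camera(n); c['R']=cv2.Rodrigues(np.array(c['rvec'],float))[0]; c['t']=np.array(c['tvec'],float).ravel(); c['K']=np.array(c['K'])
    if f: cv2.imwrite('pics/'+f,c['pixels'])
    return c
def ray(c,uv,z):
    d=c['R'].T@np.linalg.inv(c['K'])@np.array([uv[0],uv[1],1.]); o=-c['R'].T@c['t']
    return (o+d*(z-o[2])/d[2])
def proj(c,p):
    q=c['K']@(c['R']@np.array(p,float)+c['t']); return q[:2]/q[2]
E
python3 - <<'E'
from h import *
for n in('top','side'):
    c=cam(n,n+'0.png'); print(n,-c['R'].T@c['t'],c['K'][0,0])
s=bot.read_state();print(s['position'],s['eef_rot'],s['clock'])
E
```

```text
pics
top [ 0.45099577 -0.00828343  1.45644592] 420.16763554424324
side [ 0.13821138 -0.74921777  1.01627838] 466.8000338629024
[0.18563753 0.59643864 0.23076359] [-4.72241804e-01 -3.10560085e+00  1.66937077e-03] 0.1
```

View pics/top0.png

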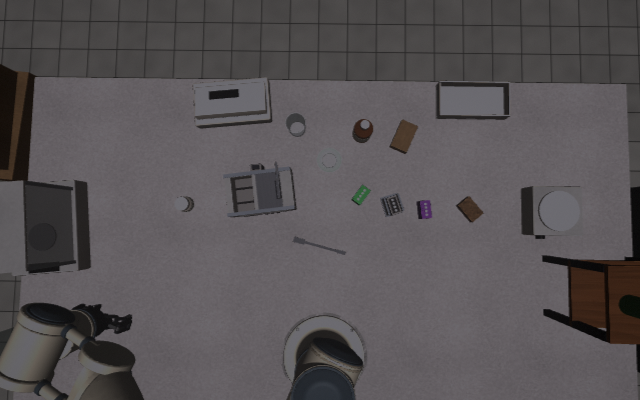

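View pics/side0.png

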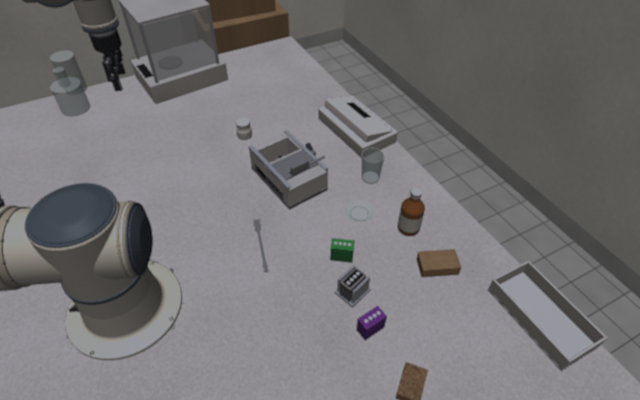

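The top view shows the analyser at about (260,190) with its open well to the left and the gate and tab to the right. The dock with the grey cassette is at (392,205), between the green (361,195) and purple (425,209) look-alikes. The side view agrees: analyser (288,168), cassette (353,285).

```bash
python3 - <<'E'
from h import *
a=cv2.imread('pics/top0.png'); 
L=cv2.resize(a[155:225,215:305],None,fx=6,fy=6,interpolation=cv2.INTER_CUBIC)
R=cv2.resize(a[180:230,370:415],None,fx=5,fy=5,interpolation=cv2.INTER_CUBIC)
o=np.zeros((420,540+225,3),np.uint8);o[:420,:540]=L;o[:250,540:]=R
cv2.imwrite('pics/crop1.png',np.clip(o*1.6,0,255).astype(np.uint8))
c=cam('top')
for uv in [(260,190),(392,205),(361,195),(425,209),(330,160),(345,252)]: print(uv,ray(c,uv,0.06))
E
```

```text
(260, 190) [0.55503433 0.21939359 0.06      ]
(392, 205) [ 0.51163089 -0.2207425   0.06      ]
(361, 195) [ 0.54335579 -0.11761976  0.06      ]
(425, 209) [ 0.50002661 -0.33001248  0.06      ]
(330, 160) [ 0.65930972 -0.01277394  0.06      ]
(345, 252) [ 0.3542907  -0.06664567  0.06      ]
```

View pics/crop1.png

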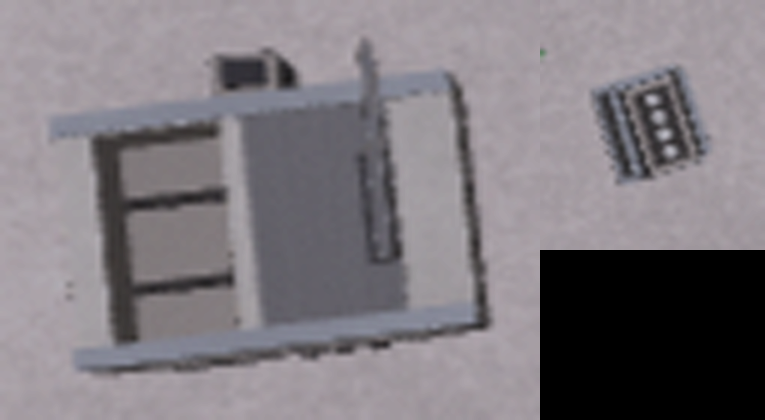

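The crop shows the analyser's +y pointing left and slightly down, tilted about 6°. The tab is at crop (380,200) and the catch at (245,72). The dock's long axis tilts about 16° from world x. I'll carry the arm over the dock.

Request:
{"method": "move_arm", "body": {
  "moves": [
    {"tx": -0.0346,"ty": -0.0426,"tz": -0.004},
    {"tx": -0.0346,"ty": -0.0426,"tz": -0.004},
    {"tx": -0.0346,"ty": -0.0426,"tz": -0.004},
    {"tx": -0.0346,"ty": -0.0426,"tz": -0.004},
    {"tx": -0.0346,"ty": -0.0426},
    {"tx": -0.0346,"ty": -0.0426},
    {"tx": -0.0346,"ty": -0.0426},
    {"tx": -0.0346,"ty": -0.0426}
  ],
  "claw": 0.0854
}}

```text
schema error: expected keys tx, ty, tz, turn
```

Request:
{"method": "move_arm", "body": {
  "moves": [
    {"tx": -0.0346,"ty": -0.0426},
    {"tx": -0.0346,"ty": -0.0426},
    {"tx": -0.0346,"ty": -0.0426},
    {"tx": -0.0346,"ty": -0.0426},
    {"tx": -0.0346,"ty": -0.0426},
    {"tx": -0.0346,"ty": -0.0426},
    {"tx": -0.0346,"ty": -0.0426},
    {"tx": -0.0346,"ty": -0.0426}
  ]
}}

```text
schema error: expected keys tx, ty, tz, turn
```

Request:
{"method": "move_arm", "body": {
  "moves": [
    {"turn": 0.165},
    {"turn": 0.165},
    {"turn": 0.165},
    {"turn": 0.165},
    {"turn": 0.165},
    {"turn": 0.165},
    {},
    {}
  ]
}}

```text
schema error: expected keys tx, ty, tz, turn
```

```bash
cat >> h.py <<'E'
def pose():
    s=bot.read_state(); R=cv2.Rodrigues(np.array(s['eef_rot'],float))[0]
    return np.array(s['position']),np.arctan2(R[1,1],R[0,1]),R
def delta(x,y,z,yawdeg):
    "tool-axis shift (at present yaw) and turn to reach target"
    p,w,R=pose(); d=R.T@(np.array([x,y,z])-p); t=(w-np.radians(yawdeg)+np.pi/2)%np.pi-np.pi/2
    print('tx ty tz',d.round(4),'turn',round(t,4),'| pos',p.round(4),'yaw',np.degrees(w).round(2),'t',bot.read_state()['clock'])
E
python3 - <<'E'
from h import *
c=cam('wrist','w1.png'); print(-c['R'].T@c['t'],c['K'][0,0]); delta(.512,-.22,.23,16)
E
```

```text
[0.10767733 0.62038723 0.37431189] 305.02483555884936
tx ty tz [-0.5543 -0.6826  0.0014] turn 0.9897 | pos [0.1857 0.5966 0.2309] yaw 72.71 t 0.2
```

View pics/w1.png

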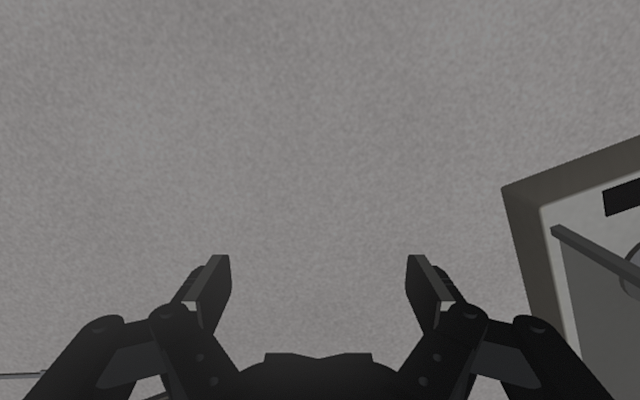

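The moves were refused because every row needs all four keys. The wrist picture shows only the fingers at (218,285) and (425,285), plus the furniture. I'll resend the moves.

Request:
{"method": "move_arm", "body": {
  "moves": [
    {"tx": -0.0346,"ty": -0.0426,"tz": -0.004,"turn": 0},
    {"tx": -0.0346,"ty": -0.0426,"tz": -0.004,"turn": 0},
    {"tx": -0.0346,"ty": -0.0426,"tz": -0.004,"turn": 0},
    {"tx": -0.0346,"ty": -0.0426,"tz": -0.004,"turn": 0},
    {"tx": -0.0346,"ty": -0.0426,"tz": 0,"turn": 0},
    {"tx": -0.0346,"ty": -0.0426,"tz": 0,"turn": 0},
    {"tx": -0.0346,"ty": -0.0426,"tz": 0,"turn": 0},
    {"tx": -0.0346,"ty": -0.0426,"tz": 0,"turn": 0}
  ],
  "claw": 0.0854
}}

```text
clock: 1.2
position: [0.3491, 0.1875, 0.2474]
eef_rot: [0.472, 3.105, 0.0]
ft_force: [1.2, 0.3, 0.2]
finger_gap: 0.0855
grasp_force: 0.0
```

Request:
{"method": "move_arm", "body": {
  "moves": [
    {"tx": -0.0346,"ty": -0.0426,"tz": 0,"turn": 0},
    {"tx": -0.0346,"ty": -0.0426,"tz": 0,"turn": 0},
    {"tx": -0.0346,"ty": -0.0426,"tz": 0,"turn": 0},
    {"tx": -0.0346,"ty": -0.0426,"tz": 0,"turn": 0},
    {"tx": -0.0346,"ty": -0.0426,"tz": 0,"turn": 0},
    {"tx": -0.0346,"ty": -0.0426,"tz": 0,"turn": 0},
    {"tx": -0.0346,"ty": -0.0426,"tz": 0,"turn": 0},
    {"tx": -0.0346,"ty": -0.0426,"tz": 0,"turn": 0}
  ]
}}

```text
clock: 2.2
position: [0.5121, -0.2205, 0.2472]
eef_rot: [0.473, 3.106, 0.0]
ft_force: [0.7, 0.8, -0.2]
finger_gap: 0.0856
grasp_force: 0.0
```

Request:
{"method": "move_arm", "body": {
  "moves": [
    {"tx": 0,"ty": 0,"tz": 0,"turn": 0.165},
    {"tx": 0,"ty": 0,"tz": 0,"turn": 0.165},
    {"tx": 0,"ty": 0,"tz": 0,"turn": 0.165},
    {"tx": 0,"ty": 0,"tz": 0,"turn": 0.165},
    {"tx": 0,"ty": 0,"tz": 0,"turn": 0.165},
    {"tx": 0,"ty": 0,"tz": 0,"turn": 0.165},
    {"tx": 0,"ty": 0,"tz": 0,"turn": 0},
    {"tx": 0,"ty": 0,"tz": 0,"turn": 0}
  ]
}}

```text
clock: 3.2
position: [0.5117, -0.2186, 0.2472]
eef_rot: [-1.886, -2.512, 0.0]
ft_force: [0.3, -0.4, 0.0]
finger_gap: 0.0852
grasp_force: 0.0
```

```bash
python3 - <<'E'
from h import *
c=cam('wrist','w2.png'); print(-c['R'].T@c['t']); delta(.512,-.22,.23,16)
E
```

```text
[ 0.48880395 -0.14073339  0.39070191]
tx ty tz [-0.0015 -0.0001  0.0173] turn 0.0031 | pos [ 0.5117 -0.2186  0.2473] yaw 16.18 t 3.25
```

View pics/w2.png

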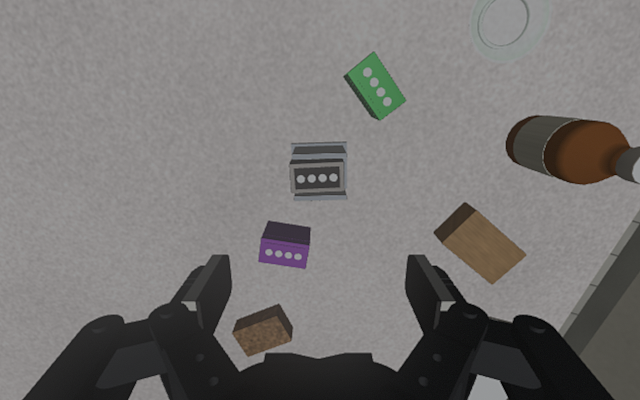

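The wrist view shows the cassette top centred near (318,178) with corners near (292,165), (345,164), (345,192) and (293,193). The green look-alike is at (375,86) and the purple at (285,245). I'll measure these against the first top view.

```bash
python3 - <<'E'
from h import *
c=cam('wrist'); im=c['pixels']; print(c['K'])
for n,uv in dict(centre=(318.5,178.5),dots0=(301,179),dots1=(333,177),tl=(292,165),tr=(345,164),br=(345,192),bl=(293,193),cheekTL=(292,143),cheekBR=(347,199)).items(): print(n,ray(c,uv,.063).round(4))
# dots: bright blobs
g=cv2.cvtColor(im,cv2.COLOR_BGR2GRAY); print('wrist dots')
n,l,st,ce=cv2.connectedComponentsWithStats((g[168:190,292:346]>140).astype(np.uint8))
D=[]
for k in range(1,n):
    if 15<st[k,4]<120: p=ray(c,ce[k]+[292,168],.063);D.append(p);print(st[k,4],p.round(4))
t=cam('top');g=cv2.cvtColor(t['pixels'],cv2.COLOR_BGR2GRAY)
# top view corners of the cassette+dock, from crop: full outline
for n,uv in dict(a=(540,0)).items(): pass
for q in [(602,93),(682,68),(706,155),(622,182)]:
    print('top outline',ray(t,(370+(q[0]-540)/5,180+q[1]/5),.062).round(4))
o=cv2.resize(im[130:210,270:370],None,fx=7,fy=7,interpolation=cv2.INTER_CUBIC);cv2.imwrite('pics/crop2.png',o)
E
```

```text
[[305.02483556   0.         317.97314452]
 [  0.         305.02483556 195.90552767]
 [  0.           0.           1.        ]]
centre [ 0.5143 -0.2263  0.063 ]
dots0 [ 0.4958 -0.2323  0.063 ]
dots1 [ 0.5293 -0.2202  0.063 ]
tl [ 0.4821 -0.2197  0.063 ]
tr [ 0.5376 -0.2025  0.063 ]
br [ 0.5474 -0.2331  0.063 ]
bl [ 0.4914 -0.2506  0.063 ]
cheekTL [ 0.4761 -0.1965  0.063 ]
cheekBR [ 0.5522 -0.2405  0.063 ]
wrist dots
38 [ 0.5066 -0.2281  0.063 ]
37 [ 0.5178 -0.2242  0.063 ]
38 [ 0.5292 -0.2203  0.063 ]
36 [ 0.4949 -0.2321  0.063 ]
top outline [ 0.5323 -0.1885  0.062 ]
top outline [ 0.5497 -0.2415  0.062 ]
top outline [ 0.4922 -0.2575  0.062 ]
top outline [ 0.4735 -0.2021  0.062 ]
```

View pics/crop2.png

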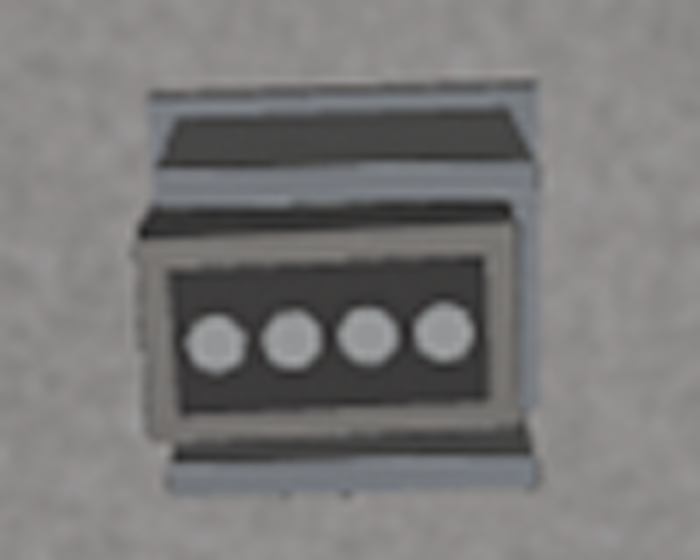

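The crop shows the top's corners clearly, and its four dots give centre (0.5123, -0.226) and axis yaw 19°. I'll align, descend and close.

Request:
{"method": "move_arm", "body": {
  "moves": [
    {"tx": -0.0073,"ty": -0.0013,"tz": 0.03,"turn": -0.05},
    {"tx": 0,"ty": 0,"tz": 0.035,"turn": 0},
    {"tx": 0,"ty": 0,"tz": 0.035,"turn": 0},
    {"tx": 0,"ty": 0,"tz": 0.035,"turn": 0},
    {"tx": 0,"ty": 0,"tz": 0.035,"turn": 0},
    {"tx": 0,"ty": 0,"tz": 0.035,"turn": 0},
    {"tx": 0,"ty": 0,"tz": 0.014,"turn": 0},
    {"tx": 0,"ty": 0,"tz": 0,"turn": 0}
  ]
}}

```text
clock: 4.35
position: [0.5124, -0.2259, 0.028]
eef_rot: [-1.826, -2.555, 0.0]
ft_force: [0.9, -0.6, 0.2]
finger_gap: 0.0852
grasp_force: 0.0
```

Request:
{"method": "move_arm", "body": {
  "moves": [
    {"tx": 0,"ty": 0,"tz": 0,"turn": 0},
    {"tx": 0,"ty": 0,"tz": 0,"turn": 0},
    {"tx": 0,"ty": 0,"tz": 0,"turn": 0},
    {"tx": 0,"ty": 0,"tz": 0,"turn": 0},
    {"tx": 0,"ty": 0,"tz": 0,"turn": 0},
    {"tx": 0,"ty": 0,"tz": 0,"turn": 0},
    {"tx": 0,"ty": 0,"tz": 0,"turn": 0},
    {"tx": 0,"ty": 0,"tz": 0,"turn": 0}
  ],
  "claw": 0.05
}}

```text
clock: 5.35
position: [0.5133, -0.2264, 0.0298]
eef_rot: [1.826, 2.553, 0.0]
ft_force: [-1.1, 0.4, 8.1]
finger_gap: 0.0593
grasp_force: 64.7
```

Request:
{"method": "move_arm", "body": {
  "moves": [
    {"tx": 0,"ty": 0,"tz": -0.015,"turn": 0},
    {"tx": 0,"ty": 0,"tz": -0.03,"turn": 0},
    {"tx": 0,"ty": 0,"tz": -0.035,"turn": 0},
    {"tx": 0,"ty": 0,"tz": -0.035,"turn": 0},
    {"tx": 0,"ty": 0,"tz": -0.035,"turn": 0},
    {"tx": 0.02,"ty": 0.004,"tz": 0,"turn": 0},
    {"tx": 0.04,"ty": 0.008,"tz": 0,"turn": 0},
    {"tx": 0.05,"ty": 0.01,"tz": 0,"turn": 0}
  ]
}}

```text
clock: 6.35
position: [0.4971, -0.1134, 0.1784]
eef_rot: [-1.829, -2.554, -0.0]
ft_force: [0.5, 0.3, -0.9]
finger_gap: 0.0588
grasp_force: 64.9
```

Request:
{"method": "move_arm", "body": {
  "moves": [
    {"tx": 0.05,"ty": 0.01,"tz": 0,"turn": 0},
    {"tx": 0.04,"ty": 0.008,"tz": 0,"turn": 0},
    {"tx": 0.024,"ty": 0.003,"tz": 0,"turn": 0},
    {"tx": 0,"ty": 0,"tz": 0,"turn": -0.17},
    {"tx": 0,"ty": 0,"tz": 0,"turn": -0.17},
    {"tx": 0,"ty": 0,"tz": 0,"turn": -0.17},
    {"tx": 0,"ty": 0,"tz": 0,"turn": -0.17},
    {"tx": 0,"ty": 0,"tz": 0,"turn": -0.17}
  ]
}}

```text
clock: 7.35
position: [0.4799, 0.0005, 0.1783]
eef_rot: [-0.602, -3.083, -0.0]
ft_force: [0.2, -0.0, -1.6]
finger_gap: 0.0591
grasp_force: 64.8
```

Request:
{"method": "move_arm", "body": {
  "moves": [
    {"tx": 0,"ty": 0,"tz": 0,"turn": -0.17},
    {"tx": 0,"ty": 0,"tz": 0,"turn": -0.17},
    {"tx": 0,"ty": 0,"tz": 0,"turn": -0.16},
    {"tx": 0,"ty": 0,"tz": 0.03,"turn": 0},
    {"tx": 0,"ty": 0,"tz": 0.035,"turn": 0},
    {"tx": 0,"ty": 0,"tz": 0.035,"turn": 0},
    {"tx": 0,"ty": 0,"tz": 0.02,"turn": 0},
    {"tx": 0,"ty": 0,"tz": 0,"turn": 0}
  ]
}}

```text
clock: 8.35
position: [0.4794, 0.0005, 0.0574]
eef_rot: [0.17, -3.134, -0.001]
ft_force: [0.1, 0.3, -0.7]
finger_gap: 0.0593
grasp_force: 64.9
```

```bash
python3 - <<'E'
from h import *
c=cam('side');t=cam('top'); delta(.48,0,.022,96.4); s=bot.read_state(); print(s['ft_force'],s['finger_gap'])
u=proj(c,[.48,0,.05]).astype(int);print(u)
v=proj(t,[.48,0,.05]).astype(int);print(v)
a=cv2.resize(c['pixels'][u[1]-40:u[1]+40,u[0]-40:u[0]+40],None,fx=5,fy=5)
b=cv2.resize(t['pixels'][155:225,215:305],None,fx=4,fy=4,interpolation=cv2.INTER_CUBIC)
o=np.zeros((400,760,3),np.uint8);o[:,:400]=a;o[:280,400:]=b;cv2.imwrite('pics/s2.png',o)
E
```

```text
tx ty tz [ 0.0007 -0.0001  0.0369] turn -0.0032 | pos [4.807e-01 2.000e-04 5.890e-02] yaw 96.21 t 8.45
[ 0.87049105 -0.35058453 -0.44290398] 0.05940487630198577
[299 223]
[325 213]
```

View pics/s2.png

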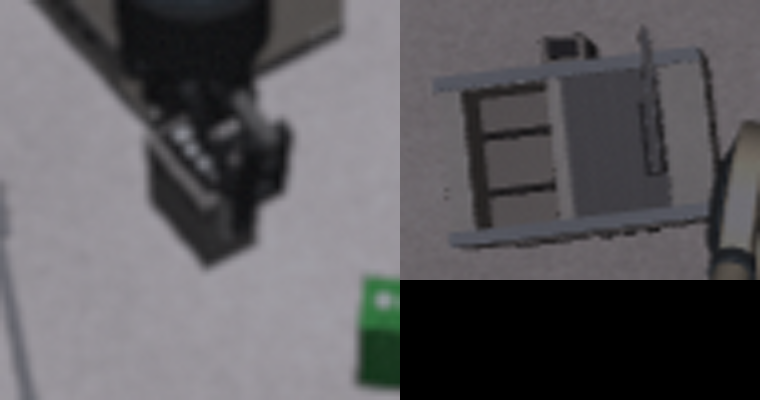

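The side view shows the cassette held upright with its underside just above clear bench at crop (205,265). Lowering it now.

Request:
{"method": "move_arm", "body": {
  "moves": [
    {"tx": 0,"ty": 0,"tz": 0.015,"turn": 0},
    {"tx": 0,"ty": 0,"tz": 0.01,"turn": 0},
    {"tx": 0,"ty": 0,"tz": 0.005,"turn": 0},
    {"tx": 0,"ty": 0,"tz": 0.003,"turn": 0},
    {"tx": 0,"ty": 0,"tz": 0.002,"turn": 0},
    {"tx": 0,"ty": 0,"tz": 0.001,"turn": 0},
    {"tx": 0,"ty": 0,"tz": 0.001,"turn": 0},
    {"tx": 0,"ty": 0,"tz": 0,"turn": 0}
  ]
}}

```text
clock: 9.45
position: [0.481, -0.0001, 0.0218]
eef_rot: [-0.17, 3.136, -0.0]
ft_force: [-2.3, 0.1, 11.4]
finger_gap: 0.059
grasp_force: 66.2
```

Request:
{"method": "move_arm", "body": {
  "moves": [
    {"tx": 0,"ty": 0,"tz": 0,"turn": 0},
    {"tx": 0,"ty": 0,"tz": 0,"turn": 0},
    {"tx": 0,"ty": 0,"tz": 0,"turn": 0},
    {"tx": 0,"ty": 0,"tz": 0,"turn": 0},
    {"tx": 0,"ty": 0,"tz": -0.02,"turn": 0},
    {"tx": 0,"ty": 0,"tz": -0.035,"turn": 0},
    {"tx": 0,"ty": 0,"tz": -0.04,"turn": 0},
    {"tx": 0,"ty": 0,"tz": -0.015,"turn": 0.1}
  ],
  "claw": 0.0854
}}

```text
clock: 10.45
position: [0.4816, -0.0001, 0.1333]
eef_rot: [-0.011, 3.139, -0.001]
ft_force: [0.1, 0.3, -0.7]
finger_gap: 0.0855
grasp_force: 0.0
```

Request:
{"method": "move_arm", "body": {
  "moves": [
    {"tx": 0,"ty": 0,"tz": 0,"turn": 0.184},
    {"tx": 0,"ty": 0,"tz": 0,"turn": 0.184},
    {"tx": 0,"ty": 0,"tz": 0,"turn": 0.184},
    {"tx": 0,"ty": 0,"tz": 0,"turn": 0.184},
    {"tx": 0,"ty": 0,"tz": 0,"turn": 0.184},
    {"tx": 0,"ty": 0,"tz": 0,"turn": 0.184},
    {"tx": 0,"ty": 0,"tz": 0,"turn": 0.183},
    {"tx": 0,"ty": 0,"tz": 0,"turn": 0.183}
  ]
}}

```text
clock: 11.45
position: [0.4807, -0.0001, 0.1312]
eef_rot: [-2.104, -2.333, 0.0]
ft_force: [-1.2, 0.4, 0.2]
finger_gap: 0.0854
grasp_force: 0.0
```

```bash
python3 - <<'E'
from h import *
delta(.481,0,.025,6.2)
t=cam('wrist'); g=cv2.cvtColor(t['pixels'],cv2.COLOR_BGR2GRAY)
u=proj(t,[.481,0,.055]);print(u)
x,y=int(u[0]),int(u[1]);x0,y0=max(x-90,0),max(y-50,0)
n,l,st,ce=cv2.connectedComponentsWithStats((g[y0:y0+100,x0:x0+180]>135).astype(np.uint8))
for k in range(1,n):
    if 15<st[k,4]<500: print(st[k,4],ray(t,ce[k]+[x0,y0],.055).round(4))
cv2.imwrite('pics/w3.png',t['pixels'])
E
```

```text
tx ty tz [0.     0.0003 0.1062] turn -0.0053 | pos [ 4.807e-01 -1.000e-04  1.312e-01] yaw 5.9 t 11.45
[318.60207561 205.18014065]
93 [0.4773 0.0163 0.055 ]
89 [0.4786 0.0043 0.055 ]
85 [ 0.4799 -0.0078  0.055 ]
79 [ 0.4812 -0.0198  0.055 ]
23 [ 0.555  -0.0329  0.055 ]
```

Request:
{"method": "move_arm", "body": {
  "moves": [
    {"tx": -0.001,"ty": -0.001,"tz": 0.02,"turn": -0.005},
    {"tx": 0,"ty": 0,"tz": 0.03,"turn": 0},
    {"tx": 0,"ty": 0,"tz": 0.03,"turn": 0},
    {"tx": 0,"ty": 0,"tz": 0.02,"turn": 0},
    {"tx": 0,"ty": 0,"tz": 0.006,"turn": 0},
    {"tx": 0,"ty": 0,"tz": 0,"turn": 0},
    {"tx": 0,"ty": 0,"tz": 0,"turn": 0},
    {"tx": 0,"ty": 0,"tz": 0,"turn": 0}
  ]
}}

```text
clock: 12.5
position: [0.4803, -0.0013, 0.0259]
eef_rot: [2.09, 2.344, 0.001]
ft_force: [0.6, -0.3, -0.6]
finger_gap: 0.0853
grasp_force: 0.0
```

Request:
{"method": "move_arm", "body": {
  "moves": [
    {"tx": 0,"ty": 0,"tz": 0,"turn": 0},
    {"tx": 0,"ty": 0,"tz": 0,"turn": 0},
    {"tx": 0,"ty": 0,"tz": 0,"turn": 0},
    {"tx": 0,"ty": 0,"tz": 0,"turn": 0},
    {"tx": 0,"ty": 0,"tz": 0,"turn": 0},
    {"tx": 0,"ty": 0,"tz": 0,"turn": 0},
    {"tx": 0,"ty": 0,"tz": 0,"turn": 0},
    {"tx": 0,"ty": 0,"tz": 0,"turn": 0}
  ],
  "claw": 0.02
}}

```text
clock: 13.5
position: [0.4799, -0.0012, 0.0255]
eef_rot: [2.091, 2.344, 0.0]
ft_force: [-0.5, 0.3, 6.5]
finger_gap: 0.033
grasp_force: 60.1
```

```bash
python3 - <<'E'
from h import *
a=cv2.imread('pics/top0.png'); t=cam('top')
f=lambda q:(215+(q[0]+.5)/6-.5,155+(q[1]+.5)/6-.5)
# rail top outer corners at z=.092 from crop1; plus well/rib features
for n,q,z in [('railUL',(50,120),.092),('railUR',(450,73),.092),('railLL',(76,355),.092),('railLR',(485,308),.092),('wellTL',(92,138),.08),('wellBL',(117,343),.08),('ribs top-left',(128,203),.012),('rib bot left',(135,288),.012),('tab end low',(385,262),.114),('pin tip',(364,42),.1)]:
    print(n,ray(t,f(q),z).round(4))
E
```

```text
railUL [0.6014 0.3371 0.092 ]
railUR [0.6304 0.1193 0.092 ]
railLL [0.4737 0.3187 0.092 ]
railLR [0.5025 0.0975 0.092 ]
wellTL [0.5931 0.3166 0.08  ]
wellBL [0.4808 0.2993 0.08  ]
ribs top-left [0.5629 0.3107 0.012 ]
rib bot left [0.5139 0.3052 0.012 ]
tab end low [0.5254 0.1497 0.114 ]
pin tip [0.6456 0.1656 0.1   ]
```

Request:
{"method": "move_arm", "body": {
  "moves": [
    {"tx": 0,"ty": 0,"tz": -0.02,"turn": 0},
    {"tx": 0,"ty": 0,"tz": -0.045,"turn": 0},
    {"tx": 0,"ty": 0,"tz": -0.05,"turn": 0},
    {"tx": 0,"ty": 0,"tz": -0.05,"turn": 0},
    {"tx": 0.02,"ty": 0.01,"tz": -0.03,"turn": -0.022},
    {"tx": 0.035,"ty": 0.016,"tz": 0,"turn": 0},
    {"tx": 0.035,"ty": 0.016,"tz": 0,"turn": 0},
    {"tx": 0.035,"ty": 0.016,"tz": 0,"turn": 0}
  ]
}}

```text
clock: 14.55
position: [0.521, 0.1315, 0.2202]
eef_rot: [-2.065, -2.367, 0.0]
ft_force: [0.9, 0.0, -1.4]
finger_gap: 0.0333
grasp_force: 59.9
```

Request:
{"method": "move_arm", "body": {
  "moves": [
    {"tx": 0.035,"ty": 0.015,"tz": 0,"turn": 0},
    {"tx": 0.022,"ty": 0.008,"tz": 0,"turn": 0},
    {"tx": 0,"ty": 0,"tz": 0,"turn": 0},
    {"tx": 0,"ty": 0,"tz": 0,"turn": 0},
    {"tx": 0,"ty": 0,"tz": 0,"turn": 0},
    {"tx": 0,"ty": 0,"tz": 0,"turn": 0},
    {"tx": 0,"ty": 0,"tz": 0,"turn": 0},
    {"tx": 0,"ty": 0,"tz": 0,"turn": 0}
  ]
}}

```text
clock: 15.55
position: [0.536, 0.1898, 0.2203]
eef_rot: [2.066, 2.367, 0.0]
ft_force: [-0.2, -0.0, -1.4]
finger_gap: 0.0333
grasp_force: 59.9
```

```bash
python3 - <<'E'
from h import *
delta(.541,.273,.22,7.5)
t=cam('wrist','w4.png'); print(proj(t,[.541,.273,.012]))
E
```

```text
tx ty tz [0.0817 0.0162 0.0003] turn 0.0049 | pos [0.536  0.1898 0.2203] yaw 7.78 t 15.55
[332.97241296  93.15651534]
```

View pics/w4.png

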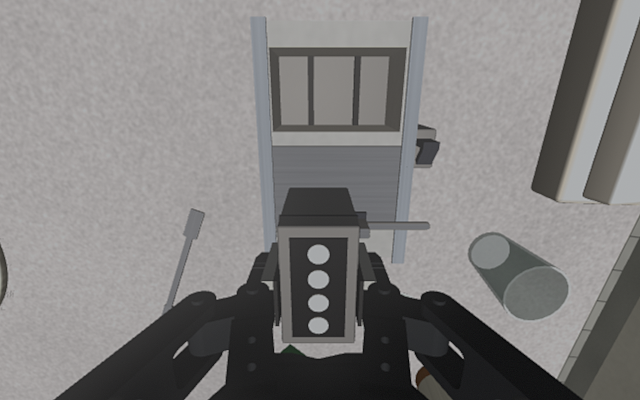

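The wrist view shows the well mouth with corners (269,48), (407,48), (401,131) and (273,131), and ribs at columns about 311 and 358. The tab is at row 225 and the pin tip at (428,226). The cassette is held upright, with its four dots along column 318.

```bash
python3 - <<'E'
from h import *
t=cam('wrist')
R=[ray(t,q,.08) for q in [(269,48),(407,48),(401,131),(273,131)]]
for r in R: print(r.round(4))
m=np.mean(R,0);print('centre',m.round(4),'widths',[np.linalg.norm(R[i]-R[(i+1)%4]).round(4) for i in range(4)])
d=R[1]-R[0]+R[2]-R[3];print('yaw',np.degrees(np.arctan2(d[1],d[0])))
for q in [(308,57),(314,57),(356,57),(361,57),(308,125),(314,125),(354,125),(359,125)]: print('rib',ray(t,q,.020).round(4))
for q in [(253,17),(427,17),(403,262),(265,250)]: print('rail',ray(t,q,.092).round(4))
print('tab/pin',ray(t,(428,226),.1).round(4),ray(t,(365,225),.1).round(4))
g=cv2.cvtColor(t['pixels'],cv2.COLOR_BGR2GRAY);print(g[90,262:412].tolist());print(g[40:150,335].tolist())
D=[ray(t,q,.2203-.0255+.055) for q in [(318.5,254),(318.5,279.5),(318.5,303),(318,325)]];print(np.array(D).round(4))
E
```

```text
[0.4789 0.3009 0.08  ]
[0.5943 0.3167 0.08  ]
[0.6045 0.2485 0.08  ]
[0.4884 0.2326 0.08  ]
centre [0.5415 0.2747 0.08  ] widths [np.float64(0.1165), np.float64(0.069), np.float64(0.1172), np.float64(0.069)]
yaw 7.790112775442139
rib [0.5098 0.3044 0.02  ]
rib [0.5159 0.3053 0.02  ]
rib [0.5588 0.3111 0.02  ]
rib [0.5639 0.3118 0.02  ]
rib [0.5184 0.2364 0.02  ]
rib [0.5249 0.2373 0.02  ]
rib [0.5686 0.2432 0.02  ]
rib [0.5741 0.244  0.02  ]
rail [0.4665 0.3199 0.092 ]
rail [0.6019 0.3385 0.092 ]
rail [0.6321 0.1217 0.092 ]
rail [0.4925 0.1164 0.092 ]
tab/pin [0.6437 0.1671 0.1   ] [0.5846 0.1601 0.1   ]
[142, 141, 140, 140, 140, 142, 117, 139, 146, 93, 70, 74, 74, 74, 75, 74, 72, 76, 120, 143, 138, 138, 138, 138, 137, 138, 136, 137, 137, 138, 138, 138, 138, 138, 138, 137, 138, 137, 138, 138, 137, 138, 138, 138, 142, 124, 84, 68, 71, 70, 66, 100, 134, 139, 138, 136, 137, 137, 137, 137, 137, 137, 137, 136, 136, 136, 135, 137, 136, 137, 136, 136, 136, 136, 136, 136, 135, 135, 136, 134, 135, 135, 135, 135, 135, 134, 134, 134, 135, 137, 124, 80, 54, 69, 68, 67, 61, 97, 130, 136, 133, 133
[... 158 characters left out ...]
7, 77, 76, 76, 74, 76, 137, 168, 152, 105, 117, 144, 137, 137, 138]
[162, 162, 162, 162, 162, 163, 171, 124, 71, 79, 81, 80, 80, 80, 78, 74, 107, 135, 138, 136, 136, 135, 136, 136, 135, 136, 135, 136, 136, 136, 136, 136, 136, 136, 136, 135, 136, 135, 135, 136, 136, 135, 135, 135, 135, 135, 136, 136, 136, 136, 136, 136, 136, 137, 135, 135, 136, 136, 135, 136, 135, 136, 135, 135, 135, 135, 136, 135, 135, 135, 135, 135, 135, 135, 135, 135, 134, 135, 135, 134, 135, 134, 135, 138, 122, 91, 81, 83, 83, 83, 80, 103, 151, 164, 160, 160, 160, 160, 161, 160, 161, 160, 159, 160, 165, 134, 89, 101, 112, 112]
[[0.5337 0.2069 0.2498]
 [0.5354 0.1945 0.2498]
 [0.537  0.1825 0.2498]
 [0.5385 0.1705 0.2498]]
```

Request:
{"method": "move_arm", "body": {
  "moves": [
    {"tx": 0.03,"ty": 0.006,"tz": 0,"turn": 0},
    {"tx": 0.035,"ty": 0.0073,"tz": 0,"turn": 0},
    {"tx": 0.0188,"ty": 0.004,"tz": 0,"turn": 0},
    {"tx": 0,"ty": 0,"tz": 0.02,"turn": 0},
    {"tx": 0,"ty": 0,"tz": 0.03,"turn": 0},
    {"tx": 0,"ty": 0,"tz": 0.03,"turn": 0},
    {"tx": 0,"ty": 0,"tz": 0.02,"turn": 0},
    {"tx": 0,"ty": 0,"tz": 0,"turn": 0}
  ]
}}

```text
clock: 16.65
position: [0.541, 0.2748, 0.119]
eef_rot: [-2.065, -2.366, 0.004]
ft_force: [-0.2, -0.1, -0.8]
finger_gap: 0.0335
grasp_force: 59.9
```

```bash
python3 - <<'E'
from h import *
delta(.5418,.2752,.0375,7.8);print(bot.read_state()['ft_force'])
E
```

```text
tx ty tz [0.0004 0.0011 0.0815] turn -0.0002 | pos [0.541  0.2748 0.119 ] yaw 7.79 t 16.65
[-0.18125114 -0.10235635 -0.77073388]
```

Request:
{"method": "move_arm", "body": {
  "moves": [
    {"tx": 0,"ty": 0.0005,"tz": 0.01,"turn": 0},
    {"tx": 0,"ty": 0,"tz": 0.015,"turn": 0},
    {"tx": 0,"ty": 0,"tz": 0.015,"turn": 0},
    {"tx": 0,"ty": 0,"tz": 0.015,"turn": 0},
    {"tx": 0,"ty": 0,"tz": 0.012,"turn": 0},
    {"tx": 0,"ty": 0,"tz": 0.008,"turn": 0},
    {"tx": 0,"ty": 0,"tz": 0.004,"turn": 0},
    {"tx": 0,"ty": 0,"tz": 0,"turn": 0}
  ]
}}

```text
clock: 17.65
position: [0.5423, 0.2754, 0.0412]
eef_rot: [2.065, 2.367, -0.0]
ft_force: [0.7, 0.6, -2.0]
finger_gap: 0.0329
grasp_force: 59.9
```

Request:
{"method": "move_arm", "body": {
  "moves": [
    {"tx": 0,"ty": 0,"tz": 0.0015,"turn": 0},
    {"tx": 0,"ty": 0,"tz": 0.001,"turn": 0},
    {"tx": 0,"ty": 0,"tz": 0.001,"turn": 0},
    {"tx": 0,"ty": 0,"tz": 0.0005,"turn": 0},
    {"tx": 0,"ty": 0,"tz": 0,"turn": 0},
    {"tx": 0,"ty": 0,"tz": 0,"turn": 0},
    {"tx": 0,"ty": 0,"tz": 0,"turn": 0},
    {"tx": 0,"ty": 0,"tz": 0,"turn": 0}
  ]
}}

```text
clock: 18.65
position: [0.5423, 0.2754, 0.0375]
eef_rot: [2.065, 2.367, 0.0]
ft_force: [-0.9, -0.1, 6.0]
finger_gap: 0.0331
grasp_force: 60.6
```

Request:
{"method": "move_arm", "body": {
  "moves": [
    {"tx": 0,"ty": 0,"tz": 0,"turn": 0},
    {"tx": 0,"ty": 0,"tz": 0,"turn": 0},
    {"tx": 0,"ty": 0,"tz": 0,"turn": 0},
    {"tx": 0,"ty": 0,"tz": 0,"turn": 0},
    {"tx": 0,"ty": 0,"tz": 0,"turn": 0},
    {"tx": 0,"ty": 0,"tz": 0,"turn": 0},
    {"tx": 0,"ty": 0,"tz": -0.01,"turn": 0},
    {"tx": 0,"ty": 0,"tz": -0.02,"turn": 0}
  ],
  "claw": 0.06
}}

```text
clock: 19.65
position: [0.5419, 0.2752, 0.0676]
eef_rot: [-2.065, -2.367, 0.002]
ft_force: [0.7, -1.2, -0.1]
finger_gap: 0.0602
grasp_force: 0.0
```

Request:
{"method": "move_arm", "body": {
  "moves": [
    {"tx": 0,"ty": 0,"tz": -0.03,"turn": 0},
    {"tx": 0,"ty": 0,"tz": -0.035,"turn": 0},
    {"tx": 0,"ty": 0,"tz": -0.035,"turn": 0},
    {"tx": 0,"ty": 0,"tz": -0.035,"turn": 0},
    {"tx": -0.04,"ty": 0,"tz": 0,"turn": 0},
    {"tx": -0.045,"ty": 0,"tz": 0,"turn": 0},
    {"tx": -0.04,"ty": 0,"tz": 0,"turn": 0},
    {"tx": 0,"ty": 0,"tz": 0,"turn": 0}
  ]
}}

```text
clock: 20.65
position: [0.5595, 0.1492, 0.2031]
eef_rot: [2.068, 2.364, 0.0]
ft_force: [-0.2, 0.3, -0.2]
finger_gap: 0.0597
grasp_force: 0.0
```

```bash
python3 - <<'E'
from h import *
delta(.53,.11,.2,7.8)
t=cam('wrist','w5.png');p=cam('top')
cv2.imwrite('pics/c5.png',t['pixels'][:, 120:560])
E
```

```text
tx ty tz [-0.035  -0.0345  0.0031] turn -0.003 | pos [0.5595 0.1492 0.2031] yaw 7.63 t 20.65
```

View pics/c5.png

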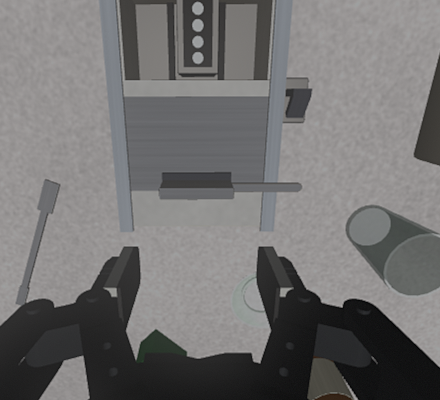

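The cassette sits between the ribs, with its dots on crop column 198 and rows 8–58. The tab's top face is at crop (160–233, 188–199).

```bash
python3 - <<'E'
from h import *
t=cam('wrist')
R=[ray(t,q,.114) for q in [(280,189.5),(353,188),(353,197),(280,199)]]
for r in R: print(r.round(4))
m=np.mean(R,0);print(m.round(4))
a=np.radians(7.8);X=np.array([np.cos(a),np.sin(a)]);Y=np.array([-X[1],X[0]]);w=np.array([.5415,.2747]);A=w-.045*Y
print('tab in analyser',(m[:2]-A)@X,(m[:2]-A)@Y)
D=[ray(t,q,.067) for q in [(317.5,8.5),(319,58)]];D=np.mean(D,0)[:2]-A;print('cassette',D@X,D@Y)
s=m[:2]-.045*Y; delta(s[0],s[1],.2,7.8); print('start',s)
E
```

```text
[0.5279 0.1561 0.114 ]
[0.5854 0.1652 0.114 ]
[0.5867 0.1577 0.114 ]
[0.5287 0.1481 0.114 ]
[0.5572 0.1568 0.114 ]
tab in analyser -0.0004727030863528967 -0.0739761007218275
cassette 0.0011212406201065615 0.04831358588932835
tx ty tz [-0.0401 -0.0013  0.0027] turn -0.0001 | pos [0.5592 0.1521 0.2027] yaw 7.8 t 20.8
start [0.56328578 0.11217688]
```

Request:
{"method": "move_arm", "body": {
  "moves": [
    {"tx": -0.02,"ty": 0,"tz": 0,"turn": 0},
    {"tx": -0.02,"ty": -0.001,"tz": 0,"turn": 0},
    {"tx": 0,"ty": 0,"tz": 0,"turn": 0},
    {"tx": 0,"ty": 0,"tz": 0.02,"turn": 0},
    {"tx": 0,"ty": 0,"tz": 0.03,"turn": 0},
    {"tx": 0,"ty": 0,"tz": 0.03,"turn": 0},
    {"tx": 0,"ty": 0,"tz": 0.02,"turn": 0},
    {"tx": 0,"ty": 0,"tz": 0.007,"turn": 0}
  ],
  "claw": 0
}}

```text
clock: 21.8
position: [0.5631, 0.1118, 0.0943]
eef_rot: [-2.065, -2.366, 0.002]
ft_force: [-0.3, -0.7, 0.1]
finger_gap: 0.0002
grasp_force: 0.0
```

Request:
{"method": "move_arm", "body": {
  "moves": [
    {"tx": 0.008,"ty": 0,"tz": 0,"turn": 0},
    {"tx": 0.008,"ty": 0,"tz": 0,"turn": 0},
    {"tx": 0.008,"ty": 0,"tz": 0,"turn": 0},
    {"tx": 0.008,"ty": 0,"tz": 0,"turn": 0},
    {"tx": 0.008,"ty": 0,"tz": 0,"turn": 0},
    {"tx": 0.008,"ty": 0,"tz": 0,"turn": 0},
    {"tx": 0.008,"ty": 0,"tz": 0,"turn": 0},
    {"tx": 0.008,"ty": 0,"tz": 0,"turn": 0}
  ]
}}

```text
clock: 22.8
position: [0.5553, 0.1754, 0.0958]
eef_rot: [2.064, 2.367, 0.0]
ft_force: [0.8, -5.6, 4.8]
finger_gap: 0.0003
grasp_force: 2.9
```

Request:
{"method": "move_arm", "body": {
  "moves": [
    {"tx": 0.006,"ty": 0,"tz": 0,"turn": 0},
    {"tx": 0.006,"ty": 0,"tz": 0,"turn": 0},
    {"tx": 0.006,"ty": 0,"tz": 0,"turn": 0},
    {"tx": 0.005,"ty": 0,"tz": 0,"turn": 0},
    {"tx": 0.005,"ty": 0,"tz": 0,"turn": 0},
    {"tx": 0.004,"ty": 0,"tz": 0,"turn": 0},
    {"tx": 0.003,"ty": 0,"tz": 0,"turn": 0},
    {"tx": 0.003,"ty": 0,"tz": 0,"turn": 0}
  ]
}}

```text
clock: 23.8
position: [0.5501, 0.2125, 0.0958]
eef_rot: [2.064, 2.366, -0.0]
ft_force: [0.7, -7.5, 4.9]
finger_gap: 0.0002
grasp_force: 3.8
```

Request:
{"method": "move_arm", "body": {
  "moves": [
    {"tx": 0.002,"ty": 0,"tz": 0,"turn": 0},
    {"tx": 0.002,"ty": 0,"tz": 0,"turn": 0},
    {"tx": 0.002,"ty": 0,"tz": 0,"turn": 0},
    {"tx": 0.002,"ty": 0,"tz": 0,"turn": 0},
    {"tx": 0.002,"ty": 0,"tz": 0,"turn": 0},
    {"tx": 0.002,"ty": 0,"tz": 0,"turn": 0},
    {"tx": 0.002,"ty": 0,"tz": 0,"turn": 0},
    {"tx": 0.001,"ty": 0,"tz": 0,"turn": 0}
  ]
}}

```text
clock: 24.8
position: [0.5483, 0.2263, 0.0956]
eef_rot: [2.063, 2.366, -0.002]
ft_force: [5.0, -25.4, 7.4]
finger_gap: -0.0003
grasp_force: 12.9
```

Request:
{"method": "move_arm", "body": {
  "moves": [
    {"tx": 0,"ty": 0,"tz": 0,"turn": 0},
    {"tx": -0.01,"ty": 0,"tz": 0,"turn": 0},
    {"tx": -0.02,"ty": 0,"tz": 0,"turn": 0},
    {"tx": -0.01,"ty": 0,"tz": -0.02,"turn": 0},
    {"tx": -0.02,"ty": 0,"tz": -0.04,"turn": 0},
    {"tx": -0.02,"ty": 0,"tz": -0.04,"turn": 0},
    {"tx": 0,"ty": 0,"tz": -0.02,"turn": 0},
    {"tx": 0,"ty": 0,"tz": 0,"turn": 0}
  ]
}}

```text
clock: 25.8
position: [0.5593, 0.1477, 0.2166]
eef_rot: [2.065, 2.365, 0.003]
ft_force: [0.0, 0.2, -0.7]
finger_gap: -0.0003
grasp_force: 0.0
```

```bash
python3 - <<'E'
from h import *
t=cam('wrist'); print(pose()[0])
a=np.radians(7.8);X=np.array([np.cos(a),np.sin(a)]);Y=np.array([-X[1],X[0]]);A=np.array([.5415,.2747])-.045*Y
f=lambda x,y,z:[*(A+x*X/1+y*Y),z]
u=proj(t,f(60,0,0.1) if 0 else f(.06,.01,.1)).astype(int);print(u, 'pawl at',proj(t,f(.082,0,.0975)))
x0,y0=max(u[0]-80,0),max(u[1]-60,0)
print(x0,y0);cv2.imwrite('pics/c6.png',cv2.resize(t['pixels'][y0:y0+120,x0:x0+160],None,fx=5,fy=5,interpolation=cv2.INTER_CUBIC))
E
```

```text
[0.55870605 0.14788262 0.21532866]
[392  77] pawl at [417.79936994  90.93700515]
312 17
```

View pics/c6.png

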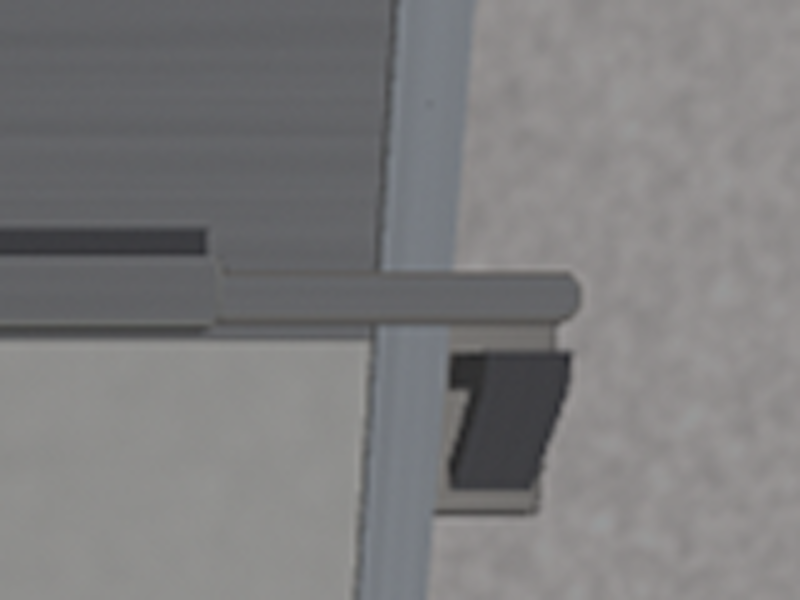

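The picture shows the gate shut. The pin (crop row 297) has passed the pawl (rows 352–488), which stands up behind it with a gap between them. The arm is clear, so I'm handing in.

```bash
python3 -c "
from plant import bot
print(bot.hand_in())"
```

```text
the job is handed in; nothing more can be done
None
```

The cassette is on the well's floor between the ribs, and the gate is shut with the catch up behind its pin. The job is handed in at about 26 s of robot time, with no verdict returned.

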